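# Find the loose grille panel of the extraction unit and tip it open

### The arm

A 7-joint arm with a two-finger parallel gripper is mounted at the origin on the work surface. World frame = base frame: x ahead of the robot, y to its left, z up, the work surface at z = 0. Lengths are in m, angles in rad, forces in N, time in s.
With the tool pointing down it reaches from about 0.4 to 0.875 m from the base axis. Payload 19.3 kg.
Tool frame: the origin (TCP) lies on the centre line of the jaws, within the pads' length; the fingertips stand 19 mm ahead of it and the grasp point (between the pads) is the TCP (bot.nose_length is the distance from the TCP to the fingertips, in m); y points along the fingers, z is the direction in which the jaws open and shut, and the axes are right-handed (so a half turn about y gives the same grasp; the last joint's range is limited). The gripper opens to 85 mm and grips with 20 to 120 N. Pads are 22 mm wide; open, the fingers measure 114 mm over their backs; the gripper's body (76 mm by 85 mm) begins 54 mm behind the grasp point. The pads swing forward as they close: fully open they stand 13 mm farther back than shut.
Start: joints at [1.139, 0.521, -0.036, 1.599, 0.021, 1.021, -0.113], TCP at [0.221, -0.585, 0.25] pointing down, gripper open.
Joint ranges: [-2.91, 2.91], [-0.3, 2.13], [-1.5, 1.42], [0.17, 2.43], [-1.26, 4.41], [0.16, 1.93], [-2.52, 2.52]. Speed limits (rad/s): [1.89, 1.89, 2.39, 2.39, 3.01, 3.01, 3.01].

### API

Orientations are given as [roll, pitch, yaw] about the fixed x, y, z axes, in that order (R = Rz(yaw) Ry(pitch) Rx(roll)).
In Python, from workcell import observe, cams, workorder, bot gives the robot as it stands. The module is installed in compiled form; this text tells all that it offers.
- The arm moves only by the tool apply_moves, never from a script. Its arguments are lists of equal length, an entry for each row: "jaw": the opening, from -1 (shut) to 1 (fully open), so that 0 is half open; "translation": the shift along the world's x, y, z in m, a list of three; "angular": the turn, a rotation vector about the world's x, y, z in degrees, a list of three. In form: {"jaw": [jaw, ...], "translation": [[x, y, z], ...], "angular": [[ax, ay, az], ...]}. A call has 1 to 5 rows; each row is the pose to reach, as a shift and turn from the pose commanded when the call began; what a row does not reach only later rows make up. A row lasts 1/10 s, in which the tool goes at most 50 mm and 8.59 degrees, less where a joint would pass 70% of its speed; a pose out of reach is approached as far as the arm can. A call with a gripper value outside its range is refused whole. The fingers move at their own pace and stop on an object; "newtons" is the grip in N (left out, the last holds). Time passes only in rows, so rows that repeat a pose let the fingers close. It gives the time, the measured TCP pose, the force and the opening at its end, in the units of the state.
- observe(): the state, without advancing time (a new reading comes with each control period).
- cams.grab_frame(name): name is "scene" or "top"; returns a dict with "pixels" (384x512x3 uint8, red, green, blue), "mtx" (3x3 intrinsics, pixels), "R" (3x3) and "t" (3): a world point X has camera coordinates R X + t. Camera axes: x right, y down, z forward; pixel columns grow to the right and rows downward; lengths in m; the calibration is good to about 2 mm. A picture is of the moment at which its call begins. There is no depth.
- workorder.job_done(): hands the job in, once; it reports no verdict.
The state is a dict: "clock": time; "qpos": joint angles; "qd": joint speeds; "joint_efforts": joint torques, N m; "position": TCP position; "tool_rot": TCP orientation; "force": force on the tool from outside, world axes, zero at the start; "moment": the same for the moment, N m; "grip_width": finger opening in m.
Only numpy, scipy, OpenCV 4.12 (cv2) and the standard library are available. Lean on these libraries where they do the work, as an engineer would, in place of code of your own. Each camera call takes 0.05 s, during which the arm holds its last target. There are 200 camera calls.

### The job

One of the five grille panels on the white extraction unit has come off its catch. With a fingertip, press gently on the plain end of the panels (the end on the robot's side), one after another, until you find the one that rocks on its pivots, then push that end down until the panel stands tipped open against its stop, and leave it so, clear of the unit. Do not force the panels that are still caught, and do not move, pick up or knock over any of the labware.

Things in the scene. Friction and masses are not known exactly. Their poses are not given: they have to be found in the camera images.
- unit: White steel extraction unit 270 x 688 x 90 mm (its x, y, z), fixed on the bench. Origin: centre of its underside; x from the robot's side to the far side. Five bays in a row, centres at y = -228, -114, 0, 114, 228 mm, pivot lines at x = -29 mm; each opening 152 (x) x 102 (y) mm, 70 mm clear below. Flat decks: 30 mm at the robot's side, 88 mm at the far side, 65 mm at the ends; a 72 mm spigot juts 50 mm from the +y end.
- panel_a (a joint): Tilt (rad) of grille panel a about its pivot line, parallel to the unit's y. 0 = flat, growing as the end on the robot's side sinks and the far end rises. Stainless sheet 150 x 100 mm, 3 mm thick, edges folded down 13 mm; pivots across the middle. The far end rests on a ledge and cannot be pushed down.
- panel_a_press (a point): On the top face of panel a, middle of the plain unpunched strip (38 mm) at its end on the robot's side: 56 mm from the pivot line, 19 mm from that edge, midway across. 90 mm above the bench when flat, flush with the casing; moves with the panel. Axes: x to the far end, y across, z up from the face.
- panel_b (a joint): Tilt (rad) of grille panel b about its pivot line, parallel to the unit's y. Five panels alike to the eye; they change places from run to run and the letter does not tell which is loose. 0 = flat, near end down is positive. A panel still caught gives at most about 2 mm at its press point (0.04 rad; about 8 N per mm on its soft seal, then rigid) and springs back.
- panel_b_press (a point): On the top face of panel b, middle of the plain unpunched strip (38 mm) at its end on the robot's side: 56 mm from the pivot line, 19 mm from that edge, midway across. 90 mm above the bench when flat, flush with the casing; moves with the panel. Axes: x to the far end, y across, z up from the face.
- panel_c (a joint): Tilt (rad) of grille panel c about its pivot line, parallel to the unit's y. Five panels alike to the eye; they change places from run to run and the letter does not tell which is loose. 0 = flat, near end down is positive. Size and behaviour: see the other panels.
- panel_c_press (a point): On the top face of panel c, middle of the plain unpunched strip (38 mm) at its end on the robot's side: 56 mm from the pivot line, 19 mm from that edge, midway across. 90 mm above the bench when flat, flush with the casing; moves with the panel. Axes: x to the far end, y across, z up from the face.
- panel_d (a joint): Tilt (rad) of grille panel d about its pivot line, parallel to the unit's y. Five panels alike to the eye; they change places from run to run and the letter does not tell which is loose. 0 = flat, near end down is positive. The loose panel, whichever it is, turns stiffly (about 1.5 N at the near end), stays at any tilt where it is left, and meets its stop at 0.62 rad, its near edge then 44 mm lower.
- panel_d_press (a point): On the top face of panel d, middle of the plain unpunched strip (38 mm) at its end on the robot's side: 56 mm from the pivot line, 19 mm from that edge, midway across. 90 mm above the bench when flat, flush with the casing; moves with the panel. Axes: x to the far end, y across, z up from the face.
- panel_e (a joint): Tilt (rad) of grille panel e about its pivot line, parallel to the unit's y. Five panels alike to the eye; they change places from run to run and the letter does not tell which is loose. 0 = flat, near end down is positive. Size and behaviour: see the other panels.
- panel_e_press (a point): On the top face of panel e, middle of the plain unpunched strip (38 mm) at its end on the robot's side: 56 mm from the pivot line, 19 mm from that edge, midway across. 90 mm above the bench when flat, flush with the casing; moves with the panel. Axes: x to the far end, y across, z up from the face.
- tube_rack: White tube rack 60 x 170 x 45 mm (x, y, z), loose, on the unit's far deck. Origin: centre of its underside. To be left alone.
- tip_box: Grey box with clear lid, 64 x 92 x 46 mm, loose, on the unit's far deck. Origin: centre of its underside. To be left alone.
- jar: Amber glass jar, 48 mm across, 62 mm high, loose, on the unit's +y end deck. Origin: centre of its underside. To be left alone.
- beaker: Small glass beaker, 50 mm across, 62 mm high, empty, loose, on the unit's -y end deck. Origin: centre of its underside. To be left alone.
- media_bottle: Glass bottle with blue screw cap, 86 mm across, 186 mm high, loose, on the bench to the right (-y) of the unit. Origin: centre of its underside. To be left alone.
- gel_tank: Clear gel tank 130 x 212 x 138 mm with a red and a black insert, loose, on the bench to the left (+y). Origin: centre of its underside. To be left alone.
- casting_tray: Clear casting tray 85 x 118 x 42 mm with a white comb, loose, on the bench between robot and unit. Origin: centre of its underside. To be left alone.
- pipette: White micropipette lying along its y, 210 mm long, 26 mm thick, loose, on the bench between robot and unit. Origin: under its body on the bench, 85 mm from the tip. To be left alone.

How it is judged:
On the way:
1. the loose panel gives under the finger's press (((value of joint panel_a above 0.07 rad and contact force between the fingers and panel_a_c0 above 0.3 N) or (value of joint panel_b above 0.07 rad and contact force between the fingers and panel_b_c0 above 0.3 N) or (value of joint panel_c above 0.07 rad and contact force between the fingers and panel_c_c0 above 0.3 N) or (value of joint panel_d above 0.07 rad and contact force between the fingers and panel_d_c0 above 0.3 N) or (value of joint panel_e above 0.07 rad and contact force between the fingers and panel_e_c0 above 0.3 N))).
At the end, for the whole second after the job is handed in: The loose panel stands tipped open by more than 0.52 rad (its stop is at 0.62) and stays there with the robot clear of everything; all labware is at rest within 20 mm of where it was (value of joint any of panel_a, panel_b, panel_c, panel_d, panel_e above 0.52 rad and linear speed of each of tube_rack, tip_box, jar, beaker, media_bottle, gel_tank, casting_tray, pipette below 0.02 m/s and distance of each of tube_rack, tip_box, jar, beaker, media_bottle, gel_tank, casting_tray, pipette from where it was at the start of the episode below 0.02 m); the robot touches nothing.
It fails at once if a caught panel is forced: a finger bears on a panel that has not given (tilt under 0.06 rad) with more than 45 N ((value of joint panel_a below 0.06 rad and contact force between the arm and panel_a_c0 above 45 N) or (value of joint panel_b below 0.06 rad and contact force between the arm and panel_b_c0 above 45 N) or (value of joint panel_c below 0.06 rad and contact force between the arm and panel_c_c0 above 45 N) or (value of joint panel_d below 0.06 rad and contact force between the arm and panel_d_c0 above 45 N) or (value of joint panel_e below 0.06 rad and contact force between the arm and panel_e_c0 above 45 N)).
It fails at once if a piece of labware is moved by more than 20 mm, lifted or tipped over (distance of any of tube_rack, tip_box, jar, beaker, media_bottle, gel_tank, casting_tray, pipette from where it was at the start of the episode above 0.02 m or angle between any of tube_rack, tip_box, jar, beaker, media_bottle, gel_tank, casting_tray, pipette's own z axis and vertical above 0.3 rad).
It also fails if it takes over 51 s, if anything falls off the work surface, if the arm or the gripper's body presses on something with over 40 N, if the wrist force passes 120 N, or if a joint passes its speed limit or range.

## Working session

There is one attempt and no reset: what is moved stays moved. The work goes in short steps, Python scripts to look and compute and a tool call to move; the robot and the scene stay as the last step left them, time stands still between calls to the robot, and variables do not carry over. Pictures are saved under pics/ and viewed, about 8 in all and at most 12, crops included, and the job is handed in when it is done.

Besides the shell and the picture viewer there is one more tool, called after "Call:" as name(argument=value, ...) on one line, values as JSON. apply_moves: Moves the arm, as the interface text tells. Its arguments: {"type":"object","properties":{"jaw":{"type":"array"},"translation":{"type":"array"},"angular":{"type":"array"},"newtons":{"type":"number"}},"required":["jaw","translation","angular"]}

```bash
mkdir -p pics; python3 - <<'E'
from workcell import observe,cams,bot
import cv2
print(observe(), bot.nose_length)
for n in("scene","top"):
    f=cams.grab_frame(n); cv2.imwrite(f"pics/{n}0.png",f["pixels"][:,:,::-1]); print(n,f["mtx"],f["R"],f["t"])
E
```

```text
{'clock': 0.0, 'qpos': array([ 1.13877457,  0.52206106, -0.03632144,  1.59999145,  0.02119123,
        1.02109649, -0.11279379]), 'qd': array([-0.00026388, -0.00084389, -0.00037486, -0.00116995, -0.00042581,
       -0.00203163,  0.00095413]), 'joint_efforts': array([ 1.08850942e-03, -9.27101398e+01,  1.98025681e+00, -3.69931018e+01,
        1.77805644e-02,  8.02650873e-03, -2.86170426e-06]), 'position': array([ 0.22109201, -0.58425379,  0.2497024 ]), 'tool_rot': array([-1.57196536e+00, -7.87629081e-05, -2.77978467e+00]), 'force': array([ 0.74088206,  0.32765523, -1.03721366]), 'moment': array([-0.00276735, -0.01456435, -0.01720941]), 'grip_width': 0.08538617631029816} 0.019
scene [[461.5878218    0.         250.46081098]
 [  0.         461.5878218  193.79141049]
 [  0.           0.           1.        ]] [[ 0.05758802  0.99824794  0.01358906]
 [ 0.77886603 -0.03640859 -0.62613267]
 [-0.6245409   0.04664179 -0.77959811]] [-0.04008241 -0.34755368  2.05869979]
top [[415.7085698    0.         255.09700918]
 [  0.         415.7085698  189.23155646]
 [  0.           0.           1.        ]] [[ 0.0191493  -0.99980318  0.00518648]
 [-0.98280731 -0.01977606 -0.18357207]
 [ 0.18363851 -0.00158204 -0.98299257]] [0.00481329 0.51733617 1.48491998]
```

View pics/top0.png

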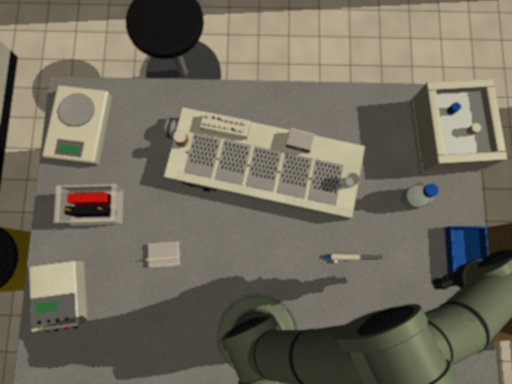

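View pics/scene0.png

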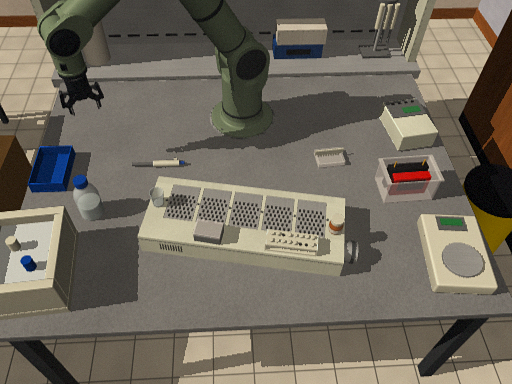

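```bash
cat > h.py <<'E'
import numpy as np,cv2
from workcell import observe,cams
def rect(f,z,x0,x1,y0,y1,s=1000):
    # top-down plane picture: col=(y1-y)*s, row=(x1-x)*s
    P=f["mtx"]@np.c_[f["R"][:,:2],f["R"][:,2]*z+f["t"]]
    A=np.array([[0,-1/s,x1],[-1/s,0,y1],[0,0,1]])
    return cv2.warpPerspective(f["pixels"],P@A,(int((y1-y0)*s),int((x1-x0)*s)),flags=cv2.WARP_INVERSE_MAP|cv2.INTER_CUBIC)[:,:,::-1]
E
python3 - <<'E'
from h import *
a=[rect(cams.grab_frame(n),.09,.4,.85,-.45,.35) for n in("top","scene")]
cv2.imwrite("pics/r1.png",cv2.resize(np.vstack(a),None,fx=.66,fy=.66,interpolation=cv2.INTER_AREA))
cv2.imwrite("pics/rt.png",a[0]);cv2.imwrite("pics/rs.png",a[1])
E
```

```text
(no output)
```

View pics/rt.png

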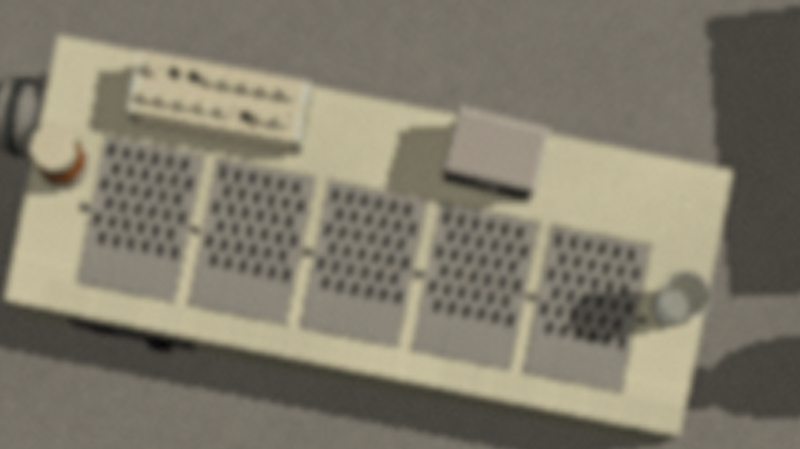

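View pics/rs.png

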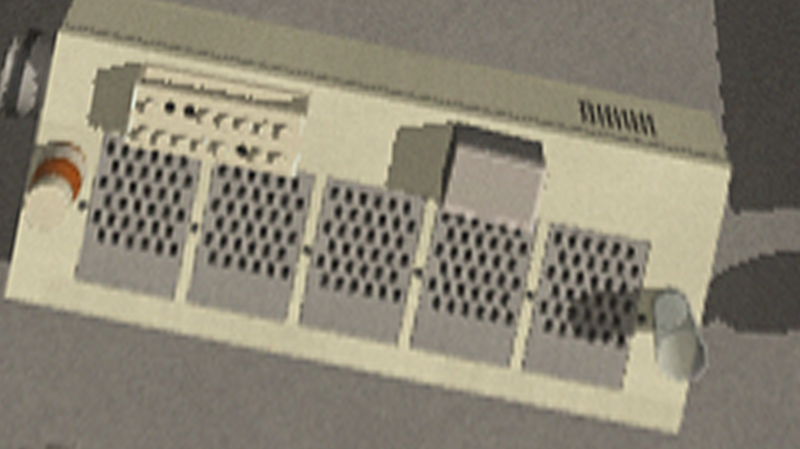

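Call:
apply_moves(jaw=[-1,-1,-1,-1,-1], translation=[[0.132,0.18,0],[0.132,0.18,0],[0.132,0.18,0],[0.132,0.18,0],[0.132,0.18,0]], angular=[[0,0,-16],[0,0,-16],[0,0,-16],[0,0,-16],[0,0,-16]])

```text
clock: 0.7
position: [0.3558, -0.4008, 0.2504]
tool_rot: [-1.572, 0.001, -3.055]
force: [1.3, -0.9, -0.2]
grip_width: 0.0122
```

Call:
apply_moves(jaw=[-1,-1,-1,-1,-1], translation=[[0.132,0.18,-0.05],[0.132,0.18,-0.05],[0.132,0.18,-0.05],[0.132,0.18,-0.05],[0.132,0.18,-0.05]], angular=[[0,0,-16],[0,0,-16],[0,0,-16],[0,0,-16],[0,0,-16]])

```text
clock: 1.2
position: [0.4866, -0.2216, 0.1997]
tool_rot: [-1.571, -0.0, 2.947]
force: [0.1, -1.2, -0.6]
grip_width: -0.0001
```

Call:
apply_moves(jaw=[-1,-1,-1,-1,-1], translation=[[-0.001,-0.003,-0.04],[-0.001,-0.003,-0.075],[-0.001,-0.003,-0.085],[-0.001,-0.003,-0.085],[-0.001,-0.003,-0.085]], angular=[[0,0,0],[0,0,0],[0,0,0],[0,0,0],[0,0,0]])

```text
clock: 1.7
position: [0.4847, -0.228, 0.1165]
tool_rot: [-1.571, 0.001, 2.944]
force: [0.1, -0.0, 0.4]
grip_width: -0.0
```

```bash
python3 - <<'E'
from h import *
f=cams.grab_frame("scene");cv2.imwrite("pics/s2.png",cv2.resize(f["pixels"][90:290,120:380,::-1],None,fx=3,fy=3,interpolation=cv2.INTER_CUBIC))
print(observe()["position"],observe()["force"])
E
```

```text
[ 0.48489637 -0.22806824  0.11682157] [0.10079683 0.40190289 0.15139014]
```

View pics/s2.png

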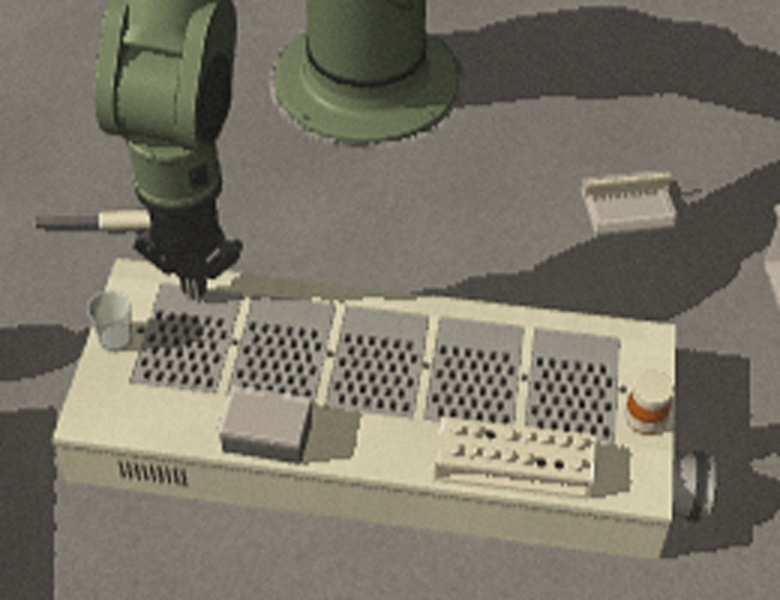

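The shut fingertips (crop px ~195,295) stand over the plain strip of the -y panel, clear of the beaker (110,320). Now pressing in small steps.

Call:
apply_moves(jaw=[-1,-1,-1,-1,-1], translation=[[0,0,-0.004],[0,0,-0.006],[0,0,-0.008],[0,0,-0.009],[0,0,-0.009]], angular=[[0,0,0],[0,0,0],[0,0,0],[0,0,0],[0,0,0]])

```text
clock: 2.25
position: [0.4845, -0.2278, 0.107]
tool_rot: [-1.571, 0.001, 2.945]
force: [-4.0, 1.3, 15.9]
grip_width: 0.0
```

Panel 1 (-y) is caught (16 N at 2 mm). Next.

Call:
apply_moves(jaw=[-1,-1,-1,-1,-1], translation=[[0,0,0.03],[0.011,0.056,0.03],[0.022,0.112,0.03],[0.022,0.112,0.02],[0.022,0.112,0.01]], angular=[[0,0,0],[0,0,0],[0,0,0],[0,0,0],[0,0,0]])

```text
clock: 2.75
position: [0.5069, -0.1129, 0.1161]
tool_rot: [-1.572, 0.001, 2.949]
force: [-0.1, -0.6, -0.4]
grip_width: -0.0001
```

Call:
apply_moves(jaw=[-1,-1,-1,-1,-1], translation=[[0,0,-0.004],[0,0,-0.006],[0,0,-0.008],[0,0,-0.01],[0,0,-0.01]], angular=[[0,0,0],[0,0,0],[0,0,0],[0,0,0],[0,0,0]])

```text
clock: 3.25
position: [0.5061, -0.1161, 0.1063]
tool_rot: [-1.571, 0.0, 2.944]
force: [-0.3, -0.1, -0.1]
grip_width: 0.0
```

Call:
apply_moves(jaw=[-1,-1,-1], translation=[[0,0,-0.002],[0,0,-0.004],[0,0,-0.005]], angular=[[0,0,0],[0,0,0],[0,0,0]])

```text
clock: 3.55
position: [0.5064, -0.1156, 0.1012]
tool_rot: [-1.571, 0.0, 2.945]
force: [1.0, -0.1, 1.1]
grip_width: 0.0001
```

It gives: about 8 mm down with ~1 N. This is the loose panel; pushing on.

Call:
apply_moves(jaw=[-1,-1,-1,-1,-1], translation=[[0,0,-0.005],[0,0,-0.01],[0,0,-0.015],[0,0,-0.02],[0,0,-0.02]], angular=[[0,0,0],[0,0,0],[0,0,0],[0,0,0],[0,0,0]])

```text
clock: 4.05
position: [0.5057, -0.1154, 0.0804]
tool_rot: [-1.571, -0.002, 2.945]
force: [0.2, 0.1, -0.7]
grip_width: -0.0
```

Call:
apply_moves(jaw=[-1,-1,-1,-1,-1], translation=[[0,0,-0.002],[0,0,-0.004],[0,0,-0.005],[0,0,-0.006],[0,0,-0.006]], angular=[[0,0,0],[0,0,0],[0,0,0],[0,0,0],[0,0,0]])

```text
clock: 4.55
position: [0.5061, -0.1155, 0.0752]
tool_rot: [-1.571, -0.0, 2.945]
force: [1.0, -0.6, 1.1]
grip_width: -0.0001
```

Not at the stop yet; smaller steps until the force rises.

Call:
apply_moves(jaw=[-1,-1,-1,-1], translation=[[0,0,-0.001],[0,0,-0.002],[0,0,-0.003],[0,0,-0.003]], angular=[[0,0,0],[0,0,0],[0,0,0],[0,0,0]])

```text
clock: 4.95
position: [0.5061, -0.1155, 0.0721]
tool_rot: [-1.571, -0.0, 2.945]
force: [0.5, -0.4, 0.4]
grip_width: -0.0002
```

Call:
apply_moves(jaw=[-1,-1,-1,-1], translation=[[0,0,-0.001],[0,0,-0.002],[0,0,-0.003],[0,0,-0.003]], angular=[[0,0,0],[0,0,0],[0,0,0],[0,0,0]])

```text
clock: 5.35
position: [0.5065, -0.1156, 0.0709]
tool_rot: [-1.571, 0.001, 2.945]
force: [-10.6, 3.0, 42.1]
grip_width: 0.0002
```

```bash
python3 - <<'E'
from h import *
f=cams.grab_frame("scene");cv2.imwrite("pics/s3.png",cv2.resize(f["pixels"][130:280,130:330,::-1],None,fx=4,fy=4,interpolation=cv2.INTER_CUBIC))
E
```

```text
(no output)
```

View pics/s3.png

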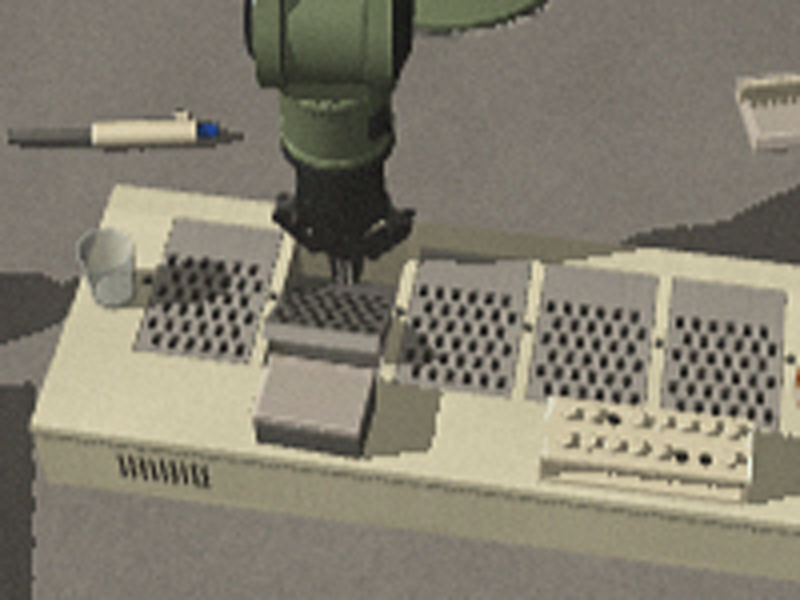

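The panel is tipped (its raised far end at px ~325,335, tip box at 315,400 undisturbed), and the force jumped to 42 N: that is the stop. Retracting straight up.

Call:
apply_moves(jaw=[-1,-1,-1,-1,-1], translation=[[0,0,0.01],[0,0,0.04],[0,0,0.08],[0,0,0.13],[0,0,0.18]], angular=[[0,0,0],[0,0,0],[0,0,0],[0,0,0],[0,0,0]])

```text
clock: 5.9
position: [0.5056, -0.1154, 0.2511]
tool_rot: [-1.571, -0.001, 2.945]
force: [0.7, -0.1, -0.1]
grip_width: -0.0005
```

Call:
apply_moves(jaw=[-1,-1,-1,-1,-1], translation=[[-0.03,-0.04,0],[-0.06,-0.08,0],[-0.09,-0.12,0],[-0.12,-0.16,0],[-0.12,-0.16,0]], angular=[[0,0,0],[0,0,0],[0,0,0],[0,0,0],[0,0,0]])

```text
clock: 6.4
position: [0.382, -0.2803, 0.2495]
tool_rot: [-1.569, -0.001, 2.937]
force: [1.3, 1.4, -0.2]
grip_width: -0.0003
```

Call:
apply_moves(jaw=[-1,-1,-1,-1,-1], translation=[[-0.03,-0.04,0],[-0.06,-0.08,0],[-0.09,-0.12,0],[-0.12,-0.16,0],[-0.12,-0.16,0]], angular=[[0,0,0],[0,0,0],[0,0,0],[0,0,0],[0,0,0]])

```text
clock: 6.9
position: [0.2614, -0.4399, 0.2493]
tool_rot: [-1.569, -0.001, 2.937]
force: [0.6, 0.3, -0.6]
grip_width: 0.0
```

```bash
python3 - <<'E'
from h import *
o=observe();print(o["position"],o["force"],abs(o["qd"]).max())
f=cams.grab_frame("scene");cv2.imwrite("pics/s4.png",cv2.resize(f["pixels"][60:280,50:330,::-1],None,fx=2.7,fy=2.7,interpolation=cv2.INTER_CUBIC))
a=rect(cams.grab_frame("top"),.09,.4,.85,-.45,.35); cv2.imwrite("pics/t4.png",a)
E
```

```text
[ 0.26135041 -0.43987776  0.24929225] [ 0.63335592  0.32177712 -0.55918078] 0.10542677956167834
```

View pics/s4.png

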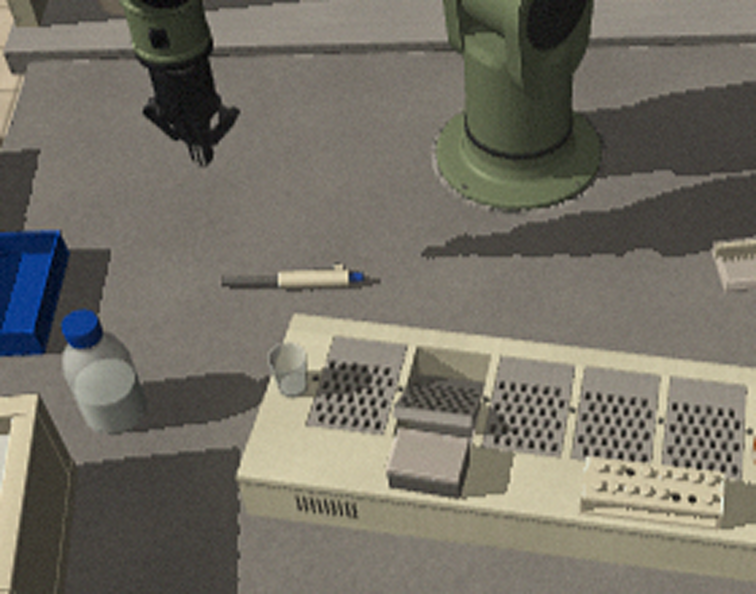

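View pics/t4.png

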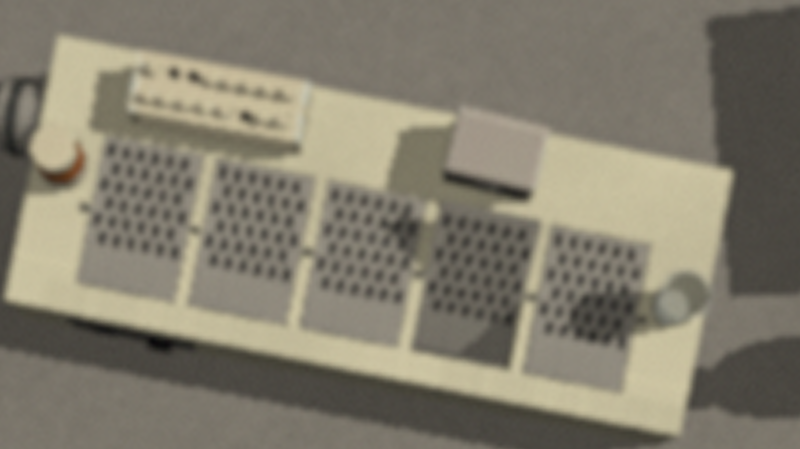

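The second panel from the -y end stands open (px ~440,395 in the scene crop), the bay is dark inside in the top view, the labware looks unmoved, and the arm is clear.

Call:
apply_moves(jaw=[-1,-1,-1], translation=[[0,0,0],[0,0,0],[0,0,0]], angular=[[0,0,0],[0,0,0],[0,0,0]])

```text
clock: 7.3
position: [0.2669, -0.4349, 0.2493]
tool_rot: [-1.571, 0.0, 2.946]
force: [0.2, 0.1, -0.2]
grip_width: 0.0002
```

```bash
python3 -c "
from workcell import workorder
print(workorder.job_done())"
```

```text
the job is handed in; nothing more can be done
None
```

The loose panel was the second from the -y end. It now stands tipped open against its stop, and I handed the job in at about 7.3 s on the robot's clock.

- **Finding it:** I took the unit's pose from the two camera views and pressed with the closed fingertips. The -y end panel was caught: about 16 N at 2 mm, and I let it spring back. The next one gave at about 1 N. I did not press the other three.
- **Opening it:** I pushed that end down until the force jumped to 42 N, which I took as the stop, with the fingertip at about z = 52 mm. Then I lifted straight up and moved the arm clear.
- **Last checks:** The last pictures show that panel still tipped open and no visible shift of the labware in view, judged by eye. I did not look again at the gel tank, and the casting tray was only partly in view. The arm stayed well away from both. The outside force was near zero with the arm clear. The tilt angle was not measured directly, only inferred from the rise in force and the pictures. No check failed or disagreed.

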